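Take the small kiln's reading through its vent with the stick pyrometer

TASK

Pull the clay bung out of the vent hole in the top of the small kiln and set it down on the pale kiln-shelf tile, without dropping it. Then lift the yellow stick pyrometer out of the wooden tool stand and lower its white sheath upright down the middle of the vent hole, never touching the kiln with it (the sheath chips and would read the wall), until the red ring is level with the top of the kiln. Finish the job there while still holding the pyrometer steady and centred in the hole; leave the other tools and pots where they are.

Things in the scene. Friction and masses are not known exactly. Their poses are not given: they have to be found in the camera images.
- kiln_port (a point): Centre of the kiln's vent hole at the level of its flat white top (165 mm above the bench), z up, x and y along the kiln's sides. The hole is round, 22 mm across, goes straight down through the 33 mm thick top and opens into an empty chamber 90 mm deep and 170 mm square
- bung_head (a point): Centre of the head of the vent bung (see bung), on its axis: 17 mm above the head's underside, 17 mm below its top and 35 mm above the stem's foot. The head is round, 31 mm across at the bottom widening to 36 mm at the top; z points up along the axis
- batt_top (a point): Pale kiln-shelf tile lying on the bench, fixed, 160 x 120 x 12 mm, with no rim. This point is the centre of its upper face, 12 mm above the bench; x along the 160 mm side, y along the 120 mm side, z up
- stand_top (a point): Centre of the top face of the tool stand's shelf, 142 mm above the bench; x along its 230 mm length, y across its 80 mm depth. Three 13 mm holes go through the 12 mm thick shelf at x = -70, 0 and +70 mm: the pyrometer hangs in one of them (any), a brush and a loop tool stand in the other two
- pyro_grip (a point): Centre of the pyrometer's yellow handle, which is 34 mm (x) by 24 mm (y) by 80 mm (z); z points up, away from the sheath. The sheath's tip lies 160 mm below this point, the red ring 80 mm below, the handle's underside 40 mm below, its top 40 mm above
- pyro_mark (a point): The red depth ring on the pyrometer's sheath (6 mm wide): this point is its middle, on the axis, 80 mm above the sheath's tip and 80 mm below the centre of the handle
- pyro_tip (a point): The lower end of the pyrometer's white sheath, on its axis
- kiln: Small top-hat kiln, fixed: a steel-jacketed box on a 250 mm square base, 165 mm high, with a white fibre top 230 mm square; origin on the bench under the vent hole, z up. It is turned about the vertical; lifting handles stick out to 140 mm either way along its y, a grey control box with black knob to 177 mm along its -x
- stand: Wooden tool stand, fixed, 230 mm long (x), 80 mm deep (y), 142 mm high, open at front and back; origin on the bench under its centre. It may be on the left or right of the kiln, the tile being on the other side
- batt: The pale kiln-shelf tile itself; origin on the bench under its centre
- bung: Loose reddish fired-clay vent bung, about 60 g; origin at the centre of the stem's foot, z up along its axis. At the start its head sits on the kiln top (34 mm high above it) and its 18 mm long stem, 19 mm across tapering to 17 mm, hangs in the hole with room to spare. It can stand on the flat foot, 52 mm tall in all
- pyro: Loose stick pyrometer, about 140 g: yellow plastic handle, below it on the same axis a straight white sheath 8 mm in diameter and 120 mm long; origin at the sheath's tip, z up. At the start it hangs upright in the stand, the handle's underside resting on the shelf, turned a little about the vertical
- glaze_brush: Bystander: round brush standing bristles up in the tool stand, 208 mm long, 19 mm wide at the bristles; origin at its lower end
- loop_tool: Bystander: clay loop tool standing loop up in the tool stand, 206 mm long, 35 mm wide at the loop; origin at its lower end
- tool_tub: Bystander: brown tub of wooden-handled tools, 130 mm across and 90 mm high, two handles leaning out to 146 mm high; origin under its centre
- sponge: Bystander: orange-yellow sponge block 85 x 55 x 35 mm; origin under its centre
- bonsai_pot: Bystander: dark brown rectangular bonsai pot 160 x 115 x 48 mm on four feet; origin under its centre
- flat_brush: Bystander: wide flat brush lying down, blue handle, 173 x 56 x 20 mm; origin on the bench near its middle

How it is judged:
On the way, in this order (a step that is already met when the one before it is completed fails the run):
1. the bung, still in the fingers, is brought down onto the tile (no more than about 10 mm above it) (x of bung_head in the frame of batt_top between -0.08 and 0.08 m and y of bung_head in the frame of batt_top between -0.06 and 0.06 m and z of bung in the frame of batt_top below 0.012 m and contact force between bung and the fingers above 0.3 N).
2. the bung rests on the tile, let go (x of bung_head in the frame of batt_top between -0.08 and 0.08 m and y of bung_head in the frame of batt_top between -0.06 and 0.06 m and contact force between bung and batt above 0.1 N and contact force between bung and the fingers below 0.05 N and linear speed of bung below 0.03 m/s), for 0.2 s.
3. the pyrometer is lifted clear of the stand and its tip is brought over the vent hole (z of pyro_tip in the frame of kiln_port above 0 m and horizontal distance between pyro_tip and kiln_port below 0.011 m and contact force between pyro and the fingers above 0.5 N).
At the end, for the whole second after the job is handed in: The bung rests on the tile, let go. The fingers alone hold the pyrometer, still and upright (within 4.5 degrees), clear of kiln and stand, its red ring level with the kiln top within 8 mm and the sheath within 4.5 mm of the hole's centre at the ring, 5.5 mm at the tip (all of step 2 and height (world z) of bung_head below 0.06 m and horizontal distance between pyro_mark and kiln_port below 0.0045 m and horizontal distance between pyro_tip and kiln_port below 0.0055 m and angle between pyro's own z axis and vertical below 0.08 rad and z of pyro_mark in the frame of kiln_port between -0.008 and 0.008 m and contact force between pyro and the fingers above 0.5 N and contact force between pyro and kiln below 0.1 N and contact force between pyro and stand below 0.1 N and linear speed of pyro below 0.02 m/s); the arm keeps its last pose, push and grip.
It fails at once if the pyrometer touches the kiln (contact force between pyro and kiln above 0.2 N).
It fails at once if the brush or the loop tool in the stand is disturbed (moved more than 30 mm) (distance of any of glaze_brush, loop_tool from where it was at the start of the episode above 0.03 m).
It fails at once if the tub, sponge, pot or flat brush on the bench is disturbed (moved more than 20 mm) (distance of any of tool_tub, sponge, bonsai_pot, flat_brush from where it was at the start of the episode above 0.02 m).
It also fails if it takes over 69 s, if anything falls off the work surface, if the arm or the gripper's body presses on something with over 40 N, if the wrist force passes 120 N, or if a joint passes its speed limit or range.

ROBOT

A 7-joint arm with a two-finger parallel gripper is mounted at the origin on the work surface. World frame = base frame: x ahead of the robot, y to its left, z up, the work surface at z = 0. Lengths are in m, angles in rad, forces in N, time in s.
With the tool pointing down it reaches from about 0.4 to 0.85 m from the base axis. Payload 4.5 kg.
Tool frame: the origin (TCP) lies at the centre of the arm's flange, where the gripper is bolted on; the fingertips stand 166 mm ahead of it and the grasp point (between the pads) lies 147 mm ahead of it (r.grip_depth is the distance from the TCP to the grasp point, in m); z points along the fingers, y is the line along which they close (so a half turn about z gives the same grasp; the last joint's range is limited). The gripper opens to 88 mm and grips with 3 to 60 N. Pads are 18 mm wide; open, the fingers measure 123 mm over their backs; the gripper's body (75 mm by 187 mm) begins 45 mm behind the grasp point.
Start: joints at [1.178, 0.689, -0.195, 1.565, 0.157, 0.902, -0.215], TCP at [0.259, -0.569, 0.405] pointing down, gripper open.
Joint ranges: [-3.01, 3.01], [-0.46, 2.08], [-1.47, 1.51], [0.13, 2.56], [-1, 4.14], [0.04, 2.09], [-2.66, 2.66]. Speed limits (rad/s): [2.57, 2.57, 3.14, 3.14, 3.14, 3.14, 3.14].

INTERFACE

Orientations are given as a unit quaternion [x, y, z, w].
In Python, from plant import status, cams, r, finder gives the robot as it stands.
- The arm moves only by the tool play_rows, never from a script. Its argument "rows" is a list of rows, each a list of 7 numbers: the opening in per cent of the stroke, from 0 (shut) to 100 (fully open), then the shift along the tool's x, y, z in m, then the turn, a rotation vector about the tool's x, y, z in degrees. A call has 1 to 8 rows; each row shifts and turns the commanded pose from where the row before left it, along the tool's axes as they then stand; what a row does not reach is not made up. A row lasts 1/8 s, in which the tool goes at most 62.5 mm and 10.7 degrees, less where a joint would pass 70% of its speed; a pose out of reach is approached as far as the arm can. A call with a gripper value outside its range is refused whole. The fingers move at their own pace and stop on an object; "grip_force" is the grip in N (left out, the last holds). Time passes only in rows, so rows that do not move let the fingers close. It gives the time, the measured TCP pose, the force, the opening and the grip force at its end, in the units of the state.
- status.get_state(): the state, without advancing time (a new reading comes with each control period).
- cams.snapshot(name): name is "side" or "top"; returns the picture (384x512x3 uint8, red, green, blue); there is no depth.
- cams.camera_params(name): a dict with "vfov" (degrees; the focal length in pixels is half the picture's height over the tangent of half this angle, whatever the lens; pixels are square), "cx", "cy" (the principal point, pixels), "R" (3x3) and "t" (3): a world point X has camera coordinates R X + t. Camera axes: x right, y down, z forward; pixel columns grow to the right and rows downward; lengths in m; the calibration is good to about 2 mm. A picture is of the moment at which its call begins. camera_params takes no time and is no camera call.
- r.finish_job(): hands the job in; it is judged then, once.
Trained networks look in the newest picture that a camera, given by its name, has taken for a name from the list of things; names that differ only in an ending like _2 or _b are one class to them, and where a whole thing is asked for, a point or a joint stands for the part that bears it (a point fixed in the world has none). Each returns a list of dicts, best first, with "score" (0 to 1); they miss things now and then, are a little off and sometimes report something else, mostly with a low value. They report only what shows in the picture. A call takes as long as a camera call.
- finder.spot_in(camera, label): "at" ([x, y, z] in m, in the coordinates of the camera as it stood for that picture, good to about 4 mm: the middle of the surface that is visible of it).
- finder.regions_of(camera, label): "mask" (384x512 bool, what is visible of it).
The state is a dict: "clock": time; "q": joint angles; "qd": joint speeds; "joint_torque": joint torques, N m; "tool_pos": TCP position; "eef_rot": TCP orientation; "contact_force": force on the tool from outside, world axes, zero at the start; "moment": the same for the moment, N m; "opening": opening from 0.0 (shut) to 1.0 (fully open); "finger_force": force on a finger pad.
Only numpy, scipy, OpenCV 4.12 (cv2) and the standard library are available. Lean on these libraries where they do the work, as an engineer would, in place of code of your own. Each camera call takes 0.05 s, during which the arm holds its last target. There are 200 camera calls.

## Working session

There is one attempt and no reset: what is moved stays moved. The work goes in short steps, Python scripts to look and compute and a tool call to move; the robot and the scene stay as the last step left them, time stands still between calls to the robot, and variables do not carry over. Pictures are saved under pics/ and viewed, at most 10 in all, crops included, and the job is handed in when it is done.

Besides the shell and the picture viewer there is one more tool, called after "Request:" as a command line: name --pt "numbers of a row" for each row, then --argument value for the rest. play_rows: Moves the arm, as the interface text tells. Its arguments: {"type":"object","properties":{"rows":{"type":"array","items":{"type":"array","items":{"type":"number"}}},"grip_force":{"type":"number"}},"required":["rows"]}

```bash
mkdir -p pics; ls; cat > h.py <<'E'
import numpy as np, cv2
from plant import status, cams, r, finder
def P(n):
    p=cams.camera_params(n); f=192/np.tan(np.radians(p['vfov'])/2); return f,p['cx'],p['cy'],np.array(p['R']),np.array(p['t'])
def proj(n,X):
    f,cx,cy,R,t=P(n); c=np.atleast_2d(X)@R.T+t; return np.c_[cx+f*c[:,0]/c[:,2],cy+f*c[:,1]/c[:,2]]
def ray(n,uv,z):
    f,cx,cy,R,t=P(n); d=R.T@np.array([(uv[0]-cx)/f,(uv[1]-cy)/f,1]); o=-R.T@t; return o+d*(z-o[2])/d[2]
def w(n,at):
    f,cx,cy,R,t=P(n); return R.T@(np.array(at)-t)
E
python3 - <<'E'
from h import *
np.set_printoptions(precision=4,suppress=True)
for n in('side','top'):
    im=cams.snapshot(n); cv2.imwrite(f'pics/{n}0.png',im[:,:,::-1])
    f,cx,cy,R,t=P(n); print(n,f,cx,cy,-R.T@t,R[2])
    for l in ['kiln','bung','bung_head','batt','batt_top','stand','stand_top','pyro','pyro_grip','pyro_mark','kiln_port','glaze_brush','loop_tool','tool_tub','sponge','bonsai_pot','flat_brush']:
        try: print(l,[(round(d['score'],2),w(n,d['at'])) for d in finder.spot_in(n,l)[:2]])
        except Exception as e: print(l,e)
s=status.get_state();print(s)
E
```

```text
pics
side 436.9692283834602 250.3055951791714 189.80887869519083 [0.2719 1.0078 0.866 ] [ 0.2376 -0.7818 -0.5765]
kiln [(0.93, array([0.5218, 0.1124, 0.144 ])), (0.37, array([0.5676, 0.37  , 0.1691]))]
bung [(0.48, array([0.5432, 0.025 , 0.1948]))]
bung_head [(0.47, array([0.5455, 0.0264, 0.1939])), (0.28, array([0.7359, 0.2872, 0.0593]))]
batt [(0.85, array([ 0.4329, -0.3199,  0.0114]))]
batt_top [(0.65, array([ 0.4346, -0.321 ,  0.0122]))]
stand [(0.85, array([0.4983, 0.3722, 0.0949])), (0.31, array([0.5438, 0.0233, 0.1927]))]
stand_top [(0.72, array([0.4289, 0.3603, 0.1874])), (0.62, array([0.5039, 0.3713, 0.0944]))]
pyro [(0.22, array([0.547 , 0.0259, 0.1937]))]
pyro_grip [(0.6, array([0.4255, 0.3589, 0.1891])), (0.51, array([ 0.4302, -0.3181,  0.0124]))]
pyro_mark [(0.95, array([0.4267, 0.3599, 0.1954])), (0.6, array([ 0.4357, -0.3197,  0.0133]))]
kiln_port [(0.83, array([0.523 , 0.1123, 0.1405])), (0.59, array([0.5456, 0.0251, 0.1931]))]
glaze_brush [(0.57, array([0.5656, 0.368 , 0.1691]))]
loop_tool [(0.77, array([0.4969, 0.3624, 0.1522]))]
tool_tub [(0.89, array([0.734 , 0.29
[... 1261 characters left out ...]
[ 0.7178, -0.2675,  0.0337])), (0.38, array([0.55  , 0.0165, 0.1945]))]
bonsai_pot [(0.91, array([0.8046, 0.0198, 0.014 ]))]
flat_brush [(0.93, array([ 0.7671, -0.1794,  0.0168]))]
{'clock': 1.8, 'q': array([ 1.1778,  0.6891, -0.1946,  1.5653,  0.1573,  0.9025, -0.2151]), 'qd': array([ 0.0018, -0.0011,  0.0009,  0.0003, -0.001 ,  0.0004,  0.0022]), 'joint_torque': array([  0.    , -52.7491,  -1.2672, -15.3745,  -0.052 ,  -0.0008,
        -0.    ]), 'tool_pos': array([ 0.2588, -0.5689,  0.4048]), 'eef_rot': array([0.9773, 0.2118, 0.    , 0.    ]), 'contact_force': array([0.1785, 0.4747, 0.2512]), 'moment': array([ 0.02  ,  0.0575, -0.0439]), 'finger_force': 0.0, 'opening': 0.9987850700317724}
```

```bash
python3 -c "
import cv2
for n in('side','top'): cv2.imwrite(f'pics/{n}0b.png',cv2.resize(cv2.imread(f'pics/{n}0.png'),(800,600),interpolation=cv2.INTER_CUBIC))"
```

```text
(no output)
```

View pics/side0b.png

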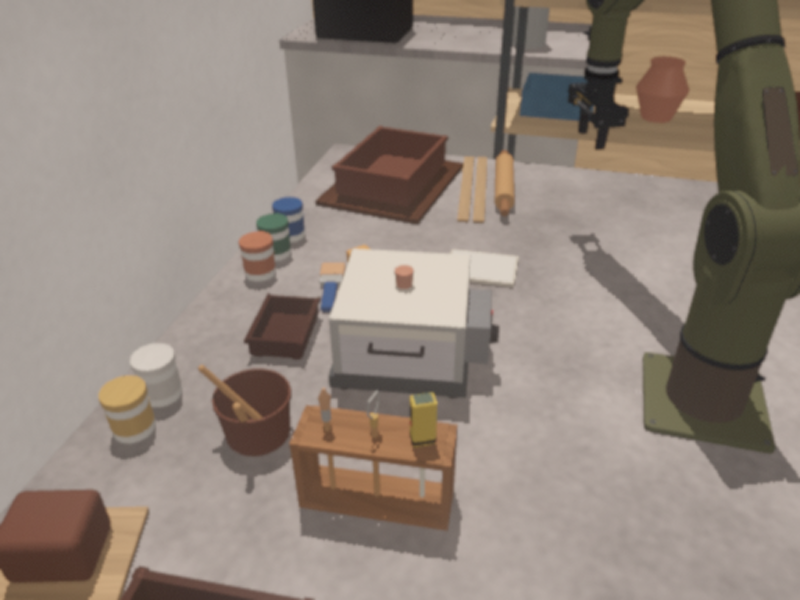

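View pics/top0b.png

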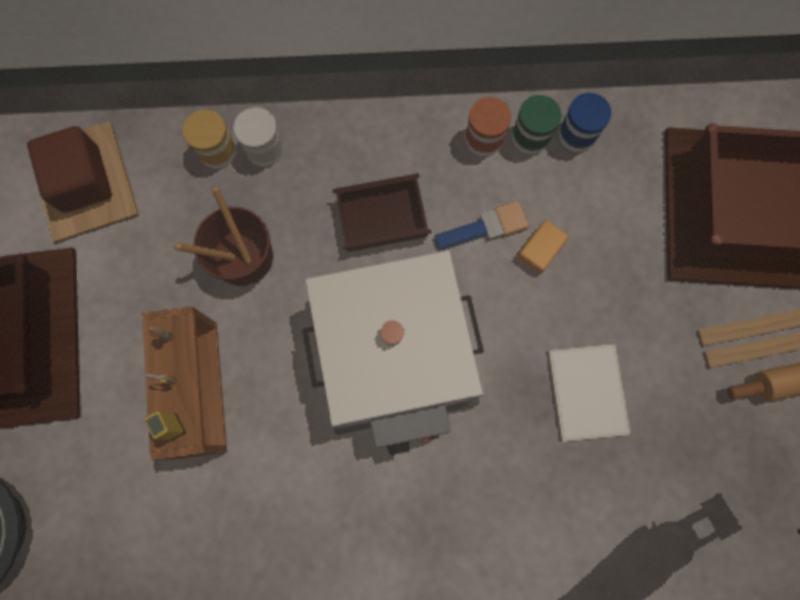

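```bash
cat >> h.py <<'E'
np.set_printoptions(precision=4,suppress=True)
def cen(n,l,snap=True):
    "largest contour of best mask"
    if snap: cams.snapshot(n)
    d=finder.regions_of(n,l)[0]; m=d['mask'].astype(np.uint8)
    c=max(cv2.findContours(m,cv2.RETR_EXTERNAL,cv2.CHAIN_APPROX_NONE)[0],key=cv2.contourArea)
    return d['score'],m,c[:,0,:].astype(float)
def state():
    s=status.get_state(); x,y=s['eef_rot'][:2]; R=None
    from scipy.spatial.transform import Rotation as Ro
    R=Ro.from_quat(s['eef_rot']).as_matrix()
    return s,np.array(s['tool_pos']),R
E
python3 - <<'E'
from h import *
cv=cv2
for n,l,z in (('top','bung',.19),('side','bung',.182),('top','batt',.012),('top','stand',.142),('top','pyro',.262),('side','pyro',.222)):
    try:
        s,m,c=cen(n,l,l in('bung',)); 
        print(n,l,round(s,2),m.sum(),'bbox',c.min(0),c.max(0),'cen',c.mean(0),ray(n,np.argwhere(m)[:,::-1].mean(0),z))
        W=np.array([ray(n,p,z)[:2] for p in c]).astype(np.float32); print('  rect',cv2.minAreaRect(W*1000))
    except Exception as e: print(n,l,e)
# kiln top: bright white quad
for n in('top','side'):
    im=cv2.imread(f'pics/{n}0.png'); p=proj(n,[[.53,.01,.165]])[0]
    a=finder.regions_of(n,'kiln')[0]['mask']
    g=im.min(2); print(n,'white val',np.median(g[a]))
    t=cv2.threshold(g[a].reshape(-1,1),0,255,cv2.THRESH_OTSU)[0]
    m=(a&(g>t)).astype(np.uint8); m=cv2.morphologyEx(m,cv2.MORPH_OPEN,np.ones((5,5)))
    c=max(cv2.findContours(m,0,2)[0],key=cv2.contourArea)
    W=np.array([ray(n,q,.165)[:2] for q in c[:,0]]).astype(np.float32); print(t,cv2.minAreaRect(W*1000))
E
```

```text
top bung 0.55 182 bbox [243. 205.] [257. 220.] cen [250.325 212.575] [0.5504 0.0134 0.19  ]
  rect ((550.6195678710938, 12.73865032196045), (33.48237609863281, 33.483333587646484), 42.42387390136719)
side bung 0.52 173 bbox [253. 169.] [264. 184.] cen [258.3488 176.3953] [0.5499 0.0115 0.182 ]
  rect ((550.0513305664062, 10.58359146118164), (31.7841739654541, 77.1493911743164), 14.707719802856445)
top batt 0.58 2573 bbox [351. 221.] [402. 282.] cen [375.7938 251.4485] [ 0.4562 -0.3242  0.012 ]
  rect ((458.7008056640625, -324.5298156738281), (160.0137939453125, 122.09693908691406), 2.6025445461273193)
top stand 0.68 4169 bbox [ 91. 197.] [144. 294.] cen [115.7954 249.7756] [0.497  0.3371 0.142 ]
  rect ((498.3774108886719, 339.42083740234375), (234.81121826171875, 119.99333190917969), 5.5228471755981445)
top pyro 0.56 356 bbox [ 93. 263.] [117. 281.] cen [104.4762 272.3016] [0.4262 0.3248 0.262 ]
  rect ((427.03570556640625, 324.7555847167969), (43.1556396484375, 42.27638244628906), 24.40996742248535)
side pyro 0.67 593 bbox [262. 252.] [279. 285.] cen [270.3529 267.8471] [0.4189 0.3973 0.222 ]
  rect ((420.2357482910156, 388.65460205078125), (35.51564407348633, 92.99604034423828), 14.92181396484375)
top white val 145.0
110.0 ((549.9375, 12.444129943847656), (231.91888427734375, 232.02157592773438), 9.008779525756836)Traceback (most recent call last):
  File "<stdin>", line 12, in <module>
IndexError: list index out of range
```

Request:
play_rows --pt "70 0.038 -0.031 0 0 0 0" --pt "70 0.038 -0.031 0 0 0 0" --pt "70 0.038 -0.031 0 0 0 0" --pt "70 0.038 -0.031 0 0 0 0" --pt "70 0.038 -0.031 0 0 0 0" --pt "70 0.038 -0.031 0 0 0 0" --pt "70 0.038 -0.031 0 0 0 0" --pt "70 0.038 -0.031 0 0 0 0" --grip_force 15

```text
clock: 3.3
tool_pos: [0.4335, -0.2159, 0.4049]
eef_rot: [0.977, 0.212, 0.0, 0.0]
contact_force: [0.7, -0.4, -0.5]
opening: 0.699
finger_force: 0.0
```

```bash
cat > go.py <<'E'
import sys
from h import *
from scipy.spatial.transform import Rotation as Ro
s,p,R=state()
print('clk',s['clock'],'tcp',p,'yaw',np.degrees(np.arctan2(R[1,0],R[0,0])),'tilt',np.degrees(np.arccos(-R[2,2])),'open',s['opening'],'F',s['contact_force'],'ff',s['finger_force'],'q',s['q'])
if len(sys.argv)>3: print('tool shift',R.T@(np.array([float(a) for a in sys.argv[1:4]])-p))
E
python3 go.py .55 .0125 .405
```

```text
clk 3.3 tcp [ 0.4335 -0.2159  0.4049] yaw 24.44887470289931 tilt 0.048579695473380084 open 0.6989164962726077 F [ 0.6556 -0.4105 -0.4785] ff 0.0 q [ 0.4722  0.5086 -0.1606  1.98    0.1272  0.6615 -0.9129]
tool shift [ 0.2006 -0.1597 -0.    ]
```

Request:
play_rows --pt "70 0.034 -0.027 0 0 0 0" --pt "70 0.034 -0.027 0 0 0 0" --pt "70 0.034 -0.027 0 0 0 0" --pt "70 0.034 -0.027 0 0 0 0" --pt "70 0.034 -0.027 0 0 0 0" --pt "70 0.0306 -0.0247 0.02 0 0 0" --pt "70 0 0 0 0 0 0"

```text
clock: 4.18
tool_pos: [0.5498, 0.0149, 0.3836]
eef_rot: [0.977, 0.215, -0.0, -0.001]
contact_force: [0.1, 0.0, -0.2]
opening: 0.701
finger_force: 0.0
```

```bash
python3 go.py .55 .0125 .337; python3 - <<'E'
from h import *
im=[]
for n in('side','top'):
    i=cams.snapshot(n)[:,:,::-1]; u,v=proj(n,[[.55,.0125,.21]])[0].astype(int); im.append(cv2.resize(i[v-60:v+60,u-60:u+60],(400,400),interpolation=2))
cv2.imwrite('pics/a1.png',np.hstack(im))
E
```

```text
clk 4.175 tcp [0.5498 0.0149 0.3836] yaw 24.815868870819394 tilt 0.14297331199250002 open 0.7012051679952132 F [ 0.0514  0.0473 -0.1764] ff 0.0 q [-0.0337  0.6167 -0.1254  1.819   0.1072  0.7132 -1.3551]
tool shift [-0.0008  0.0023  0.0466]
```

View pics/a1.png

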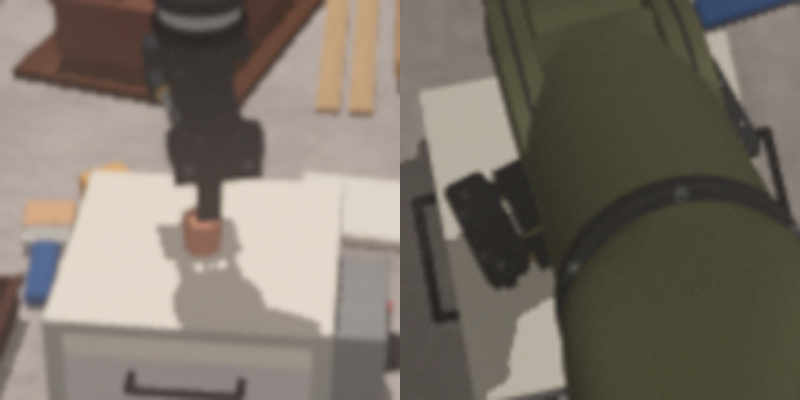

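Request:
play_rows --pt "70 -0.0008 0.0023 0.012 0 0 0" --pt "70 0 0 0.012 0 0 0" --pt "70 0 0 0.012 0 0 0" --pt "70 0 0 0.01 0 0 0" --pt "70 0 0 0 0 0 0" --pt "30 0 0 0 0 0 0" --pt "30 0 0 0 0 0 0" --pt "30 0 0 0 0 0 0"

```text
clock: 5.28
tool_pos: [0.5493, 0.0101, 0.3392]
eef_rot: [0.977, 0.212, 0.0, -0.001]
contact_force: [-3.7, 7.5, 6.5]
opening: 0.386
finger_force: 6.1
```

```bash
python3 go.py .55 .0125 .337
```

```text
clk 5.275 tcp [0.5493 0.0101 0.3392] yaw 24.49639914139177 tilt 0.13152814114618705 open 0.38636738749943117 F [-3.7181  7.5094  6.5368] ff 6.096908559693475 q [-0.033   0.6804 -0.1137  1.8631  0.1218  0.6044 -1.3651]
tool shift [ 0.0016 -0.0019  0.0022]
```

Request:
play_rows --pt "30 0 -0.002 0 0 0 0" --pt "30 0 0 0 0 0 0" --pt "30 0 0 0 0 0 0"

```text
clock: 5.65
tool_pos: [0.549, 0.0108, 0.3392]
eef_rot: [0.977, 0.212, 0.001, -0.0]
contact_force: [-0.2, 2.3, 5.8]
opening: 0.379
finger_force: 14.6
```

```bash
python3 go.py .55 .0125 .337
```

```text
clk 5.65 tcp [0.549  0.0108 0.3392] yaw 24.46965893276479 tilt 0.07393703508512185 open 0.37854147978705316 F [-0.1947  2.2745  5.7965] ff 14.621431991845384 q [-0.0363  0.6799 -0.1113  1.8649  0.1231  0.6021 -1.3683]
tool shift [ 0.0017 -0.0011  0.0022]
```

Request:
play_rows --pt "30 0 0 -0.005 0 0 0" --pt "30 0 0 -0.01 0 0 0" --pt "30 0 0 -0.015 0 0 0" --pt "30 0 0 -0.02 0 0 0" --pt "30 0 0 -0.02 0 0 0" --pt "30 0 0 0 0 0 0" --grip_force 20

```text
clock: 6.4
tool_pos: [0.5492, 0.0103, 0.4107]
eef_rot: [0.977, 0.212, 0.002, 0.0]
contact_force: [0.4, 0.1, -0.1]
opening: 0.374
finger_force: 19.8
```

```bash
python3 go.py .455 -.325 .409; python3 - <<'E'
from h import *
i=cams.snapshot('side')[:,:,::-1]; u,v=proj('side',[[.55,.0125,.23]])[0].astype(int); cv2.imwrite('pics/a2.png',cv2.resize(i[v-60:v+60,u-60:u+60],(400,400),interpolation=2))
E
```

```text
clk 6.4 tcp [0.5492 0.0103 0.4107] yaw 24.428302608060232 tilt 0.24420114995545456 open 0.3743611098420683 F [ 0.3765  0.0706 -0.1481] ff 19.806496243327274 q [-0.0247  0.5783 -0.127   1.7933  0.1     0.7719 -1.3472]
tool shift [-0.2245  0.2664  0.0013]
```

View pics/a2.png

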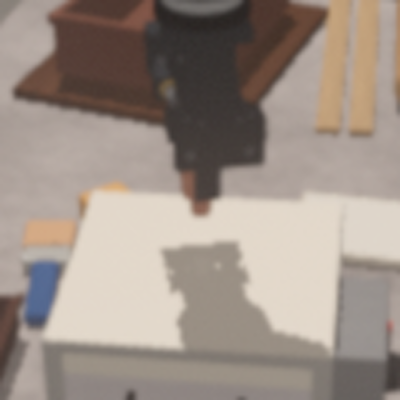

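Request:
play_rows --pt "30 -0.015 0.018 0 0 0 0" --pt "30 -0.03 0.036 0 0 0 0" --pt "30 -0.035 0.042 0 0 0 0" --pt "30 -0.035 0.042 0 0 0 0" --pt "30 -0.035 0.042 0 0 0 0" --pt "30 -0.035 0.042 0 0 0 0" --pt "30 -0.025 0.03 0 0 0 0" --pt "30 -0.0145 0.0144 0 0 0 0"

```text
clock: 7.45
tool_pos: [0.4533, -0.3271, 0.4079]
eef_rot: [0.978, 0.21, -0.001, -0.0]
contact_force: [-0.5, 1.2, -0.9]
opening: 0.375
finger_force: 19.8
```

Request:
play_rows --pt "30 0 0 0.03 0 0 0" --pt "30 0 0 0.04 0 0 0" --pt "30 0 0 0.04 0 0 0" --pt "30 0 0 0.035 0 0 0" --pt "30 0 0 0.025 0 0 0" --pt "30 0 0 0.015 0 0 0" --pt "30 0 0 0.007 0 0 0" --pt "30 0 0 0 0 0 0"

```text
clock: 8.45
tool_pos: [0.4549, -0.3248, 0.2168]
eef_rot: [0.977, 0.212, 0.0, 0.0]
contact_force: [0.7, -0.5, 0.5]
opening: 0.379
finger_force: 19.8
```

```bash
python3 go.py .455 -.325 .204; python3 - <<'E'
from h import *
i=cams.snapshot('top')[:,:,::-1]; cv2.imwrite('pics/t3.png',i)
u,v=proj('top',[[.55,.0125,.165]])[0].astype(int);a=cv2.resize(i[v-20:v+20,u-20:u+20],(400,400),interpolation=2)
i=cams.snapshot('side')[:,:,::-1]; cv2.imwrite('pics/s3.png',i);u,v=proj('side',[[.455,-.325,.04]])[0].astype(int); b=cv2.resize(i[v-50:v+50,u-50:u+50],(400,400),interpolation=2)
cv2.imwrite('pics/a3.png',np.hstack([a,b]))
E
```

```text
clk 8.45 tcp [ 0.4549 -0.3248  0.2168] yaw 24.479582393086897 tilt 0.01565170241934531 open 0.37881999501578445 F [ 0.6781 -0.4572  0.4999] ff 19.805715061738738 q [ 0.5923  0.891  -0.0932  1.896   0.2045  0.3635 -0.8014]
tool shift [0.     0.0003 0.0128]
```

View pics/a3.png

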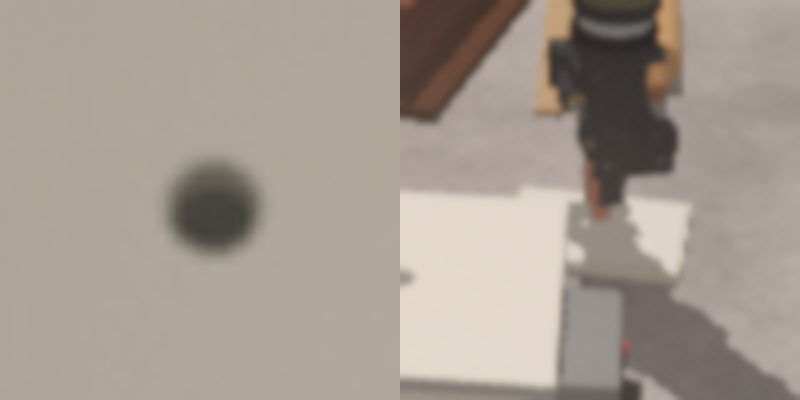

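Request:
play_rows --pt "30 0 0 0.006 0 0 0" --pt "30 0 0 0.004 0 0 0" --pt "30 0 0 0.001 0 0 0" --pt "30 0 0 0 0 0 0"

```text
clock: 9.05
tool_pos: [0.4546, -0.325, 0.2057]
eef_rot: [0.977, 0.212, -0.0, -0.0]
contact_force: [0.1, -0.3, -1.4]
opening: 0.379
finger_force: 19.8
```

```bash
python3 - <<'E'
from h import *
for n in('top','side'):
    g=cv2.imread(f'pics/{"t3" if n=="top" else "s3"}.png')[:,:,1].astype(np.float32); u,v=proj(n,[[.55,.0125,.165]])[0].round().astype(int)
    c=g[v-10:v+11,u-10:u+11]; bg=np.median(c); w_=np.clip(bg-c-12,0,None); yy,xx=np.mgrid[v-10:v+11,u-10:u+11]
    p=[(w_*xx).sum()/w_.sum(),(w_*yy).sum()/w_.sum()]; m=(bg-c>(bg-c.min())*.35); q=[xx[m].mean(),yy[m].mean()]
    print(n,bg,c.min(),p,ray(n,p,.165),ray(n,q,.165),m.sum())
    pts=np.array([ray(n,t,.165)[:2] for t in np.c_[xx[m],yy[m]]]); print(pts.min(0),pts.max(0))
E
```

```text
top 166.0 66.0 [np.float64(250.87754199823166), np.float64(214.53757736516357)] [0.5499 0.0121 0.165 ] [0.5506 0.0121 0.165 ] 68
[0.5413 0.002 ] [0.5611 0.0217]
side 216.0 151.0 [np.float64(258.23728813559325), np.float64(181.94444444444446)] [0.5497 0.014  0.165 ] [0.5498 0.014  0.165 ] 31
[0.5392 0.0032] [0.5599 0.0249]
```

Request:
play_rows --pt "30 0 0 0.001 0 0 0" --pt "30 0 0 0.001 0 0 0" --pt "30 0 0 0 0 0 0"

```text
clock: 9.43
tool_pos: [0.4547, -0.325, 0.204]
eef_rot: [0.977, 0.212, 0.0, 0.0]
contact_force: [-0.3, 0.1, 1.6]
opening: 0.376
finger_force: 19.7
```

Request:
play_rows --pt "30 0 0 0.001 0 0 0" --pt "30 0 0 0 0 0 0"

```text
clock: 9.68
tool_pos: [0.4548, -0.3249, 0.2038]
eef_rot: [0.977, 0.212, 0.0, 0.0]
contact_force: [-0.8, 1.5, 10.2]
opening: 0.378
finger_force: 19.5
```

Firm contact. Release, then raise.

Request:
play_rows --pt "40 0 0 -0.0005 0 0 0" --pt "45 0 0 0 0 0 0" --pt "55 0 0 0 0 0 0" --pt "70 0 0 0 0 0 0" --pt "70 0 0 0 0 0 0" --pt "70 0 0 0 0 0 0" --pt "70 0 0 0 0 0 0"

```text
clock: 10.55
tool_pos: [0.4546, -0.325, 0.2032]
eef_rot: [0.977, 0.212, 0.0, 0.0]
contact_force: [-0.2, -0.5, -0.1]
opening: 0.703
finger_force: 0.0
```

Request:
play_rows --pt "70 0 0 -0.01 0 0 0" --pt "70 0 0 -0.03 0 0 0" --pt "70 0 0 -0.05 0 0 0" --pt "70 0 0 -0.05 0 0 0" --pt "70 0 0 -0.05 0 0 0" --pt "70 0 0 -0.05 0 0 0" --pt "70 0 0 -0.02 0 0 0" --pt "70 0 0 0 0 0 0"

```text
clock: 11.55
tool_pos: [0.4546, -0.325, 0.4653]
eef_rot: [0.977, 0.212, 0.002, 0.002]
contact_force: [-0.5, 0.5, -1.1]
opening: 0.7
finger_force: 0.0
```

```bash
python3 go.py .43 .34 .46; python3 - <<'E'
from h import *
i=cams.snapshot('top')[:,:,::-1]; cv2.imwrite('pics/t4.png',i)
a=cv2.resize(i[230:300,60:160],(560,392),interpolation=2)
u,v=proj('top',[[.5,.34,.142]])[0].astype(int)
j=cams.snapshot('side')[:,:,::-1]; cv2.imwrite('pics/s4.png',j)
u,v=proj('side',[[.455,-.325,.04]])[0].astype(int); b=cv2.resize(j[v-25:v+25,u-25:u+25],(240,200),interpolation=2)
u,v=proj('side',[[.43,.34,.222]])[0].astype(int); c=cv2.resize(j[v-30:v+30,u-36:u+36],(240,192),interpolation=2)
cv2.imwrite('pics/a4.png',np.hstack([a,np.vstack([b,c])]))
E
```

```text
clk 11.55 tcp [ 0.4546 -0.325   0.4653] yaw 24.442178200894126 tilt 0.24712968229916085 open 0.7002182043413411 F [-0.5485  0.4578 -1.1331] ff 0.0 q [ 0.6504  0.5282 -0.1827  1.6921  0.1152  0.9274 -0.721 ]
tool shift [ 0.2527 -0.6156  0.0036]
```

View pics/a4.png

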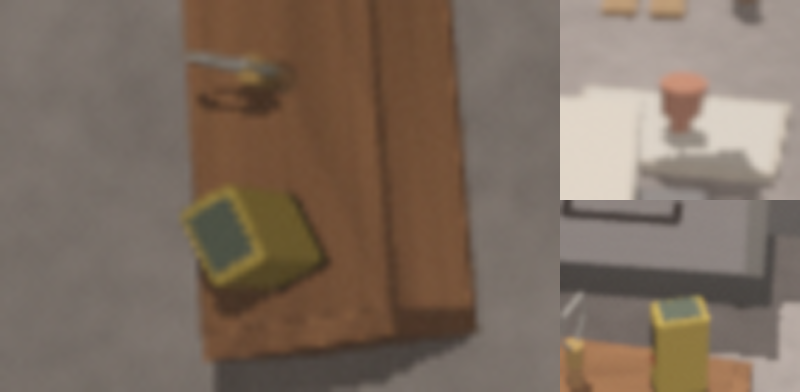

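```bash
python3 - <<'E'
from h import *
c=np.array([[183,218],[235,187],[264,245],[213,291]])/5.6+[60,230]-.4
W=np.array([ray('top',p,.262) for p in c]); print(W[:,:2], W.mean(0))
e=np.diff(np.vstack([W,W[:1]]),axis=0)[:,:2]; print(np.linalg.norm(e,axis=1),np.degrees(np.arctan2(e[:,1],e[:,0])))
# base of handle at shelf level: refine by model fit of yellow mask in both views
from scipy.optimize import minimize
ims={'top':cv2.imread('pics/t4.png'),'side':cv2.imread('pics/s4.png')}
M={}
for n in ims:
    f=finder.regions_of(n,'pyro'); m=None
    hsv=cv2.cvtColor(ims[n],cv2.COLOR_BGR2HSV); u,v=proj(n,[[.43,.342,.222]])[0].round().astype(int)
    box=np.zeros((384,512),bool); box[v-30:v+30,u-25:u+25]=1
    m=box&(hsv[:,:,0]>20)&(hsv[:,:,0]<95)&(hsv[:,:,1]>60)
    k,l,s,_=cv2.connectedComponentsWithStats(m.astype(np.uint8)); b=1+s[1:,4].argmax(); m=cv2.morphologyEx((l==b).astype(np.uint8),cv2.MORPH_CLOSE,np.ones((5,5)))
    h=cv2.findContours(m,0,1)[0]; m=cv2.drawContours(np.zeros_like(m),h,-1,1,-1)
    M[n]=cv2.resize(m,None,fx=4,fy=4,interpolation=0); print(n,m.sum())
def ren(n,x,y,a):
    ca,sa=np.cos(a),np.sin(a)
    X=[[x+ca*i*.017-sa*j*.012,y+sa*i*.017+ca*j*.012,z] for i in(-1,1) for j in(-1,1) for z in(.182-.04+.04,.262)]
    X=[[p[0],p[1],.142 if p[2]<.2 else .222] for p in X] if 0 else X
    return X
def mask(n,x,y,a,z0=.142+.0):
    ca,sa=np.cos(a),np.sin(a)
    X=np.array([[x+ca*i*.017-sa*j*.012,y+sa*i*.017+ca*j*.012,z] for i in(-1,1) for j in(-1,1) for z in(z0,z0+.08)])
    p=((proj(n,X)+.5)*4-.5); o=np.zeros((1536,2048),np.uint8); cv2.fillConvexPoly(o,cv2.convexHull(p.round().astype(np.int32)),1); return o
def cost(q,ns): 
    t=0
    for n in ns: o=mask(n,q[0]/1000,q[1]/1000,np.radians(q[2])); t+=1-(o&M[n]).sum()/(o|M[n]).sum()
    return t
for ns in (['top'],['side'],['top','side']):
    best=min((minimize(cost,[428,342,a],args=(ns,),method='Nelder-Mead',options={'initial_simplex':[[428,342,a],[436,342,a],[428,350,a],[428,342,a+15]]}) for a in(-60,-30,0,30,60,90)),key=lambda r:r.fun); print(ns,best.x,best.fun)
E
```

```text
[[0.4353 0.351 ]
 [0.4459 0.3319]
 [0.4237 0.3204]
 [0.4078 0.339 ]] [0.4282 0.3356 0.262 ]
[0.0219 0.0249 0.0245 0.03  ] [ -61.1712 -152.6835  130.6805   23.5906]
top 308
side 407
['top'] [430.5314 353.2211  -2.2306] 0.19652696610452491
['side'] [431.9973 342.148   13.6712] 0.27709484605841883
['top', 'side'] [429.8323 351.4172  13.0796] 0.5088242899878568
```

```bash
python3 - <<'E'
from h import *
c=np.array([[183,218],[235,187],[264,245],[213,291]])/5.6+[60,230]-.4
W=np.array([ray('top',p,.222) for p in c]); print(W[:,:2], W.mean(0))
e=np.diff(np.vstack([W,W[:1]]),axis=0)[:,:2]; print(np.linalg.norm(e,axis=1),np.degrees(np.arctan2(e[:,1],e[:,0])))
b=np.array([[327,262],[216,291],[264,245]])/5.6+[60,230]-.4
print('base',[ray('top',p,.142)[:2] for p in b[:1]])
# shelf near corners (crop): far-left edge, right edge at top
for q in ([207,360],[396,335],[375,0],[185,0]): print(q,ray('top',np.array(q)/5.6+[60,230]-.4,.142)[:2])
# side: top corners of handle in 240x192 crop of 72x60 about proj(.43,.34,.222)
u,v=proj('side',[[.43,.34,.222]])[0].astype(int)
c=np.array([[650,306],[700,296],[710,318],[655,330]])-[560,200]
W=np.array([ray('side',p/np.array([240/72,192/60])+[u-36,v-30]-.35,.222) for p in c]); print(W[:,:2],W.mean(0))
cv2.imwrite('pics/z.png',0*cv2.imread('pics/s4.png'))
E
```

```text
[[0.4377 0.3663]
 [0.4487 0.3463]
 [0.4256 0.3343]
 [0.4089 0.3538]] [0.4302 0.3502 0.222 ]
[0.0229 0.026  0.0256 0.0314] [ -61.1712 -152.6835  130.6805   23.5906]
base [array([0.4208, 0.3353])]
[207, 360] [0.3828 0.385 ]
[396, 335] [0.389  0.3057]
[375, 0] [0.532  0.3166]
[185, 0] [0.5362 0.399 ]
[[0.4487 0.3538]
 [0.4203 0.3362]
 [0.4094 0.3549]
 [0.4399 0.3746]] [0.4296 0.3549 0.222 ]
```

Request:
play_rows --pt "55 0.01 -0.025 0 0 0 0" --pt "55 0.021 -0.051 0 0 0 0" --pt "55 0.021 -0.051 0 0 0 0" --pt "55 0.021 -0.051 0 0 0 0" --pt "55 0.021 -0.051 0 0 0 0" --pt "55 0.021 -0.051 0 0 0 0" --pt "55 0.021 -0.051 0 0 0 0" --pt "55 0.021 -0.051 0 0 0 0"

```text
clock: 12.75
tool_pos: [0.4389, 0.0894, 0.4623]
eef_rot: [0.977, 0.212, -0.001, 0.0]
contact_force: [0.2, -0.4, 0.6]
opening: 0.554
finger_force: 0.0
```

Request:
play_rows --pt "55 0.021 -0.051 0 0 0 0" --pt "55 0.021 -0.051 0 0 0 0" --pt "55 0.021 -0.051 0 0 0 0" --pt "55 0.021 -0.051 0 0 0 0" --pt "55 0.0163 -0.0396 0 0 0 0" --pt "55 0 0 0.01 0 0 -3.5" --pt "55 0 0 0 0 0 0" --pt "55 0 0 0 0 0 0"

```text
clock: 13.75
tool_pos: [0.4301, 0.3503, 0.4527]
eef_rot: [0.971, 0.241, -0.001, 0.001]
contact_force: [1.4, 0.0, 0.4]
opening: 0.548
finger_force: 0.0
```

```bash
python3 go.py .43 .351 .337; python3 - <<'E'
from h import *
im=[]
for n in('side','top'):
    i=cams.snapshot(n)[:,:,::-1]; u,v=proj(n,[[.43,.351,.25]])[0].astype(int); u0=max(0,u-60);v0=max(0,v-60);im.append(cv2.resize(i[v0:v0+120,u0:u0+120],(400,400),interpolation=2))
cv2.imwrite('pics/a5.png',np.hstack(im))
E
```

```text
clk 13.75 tcp [0.4301 0.3503 0.4527] yaw 27.836381142595535 tilt 0.08911904636223178 open 0.5481222701660987 F [1.3975 0.0452 0.3669] ff 0.0 q [-0.619   0.5409 -0.2402  1.7174  0.157   0.9035 -2.0087]
tool shift [ 0.0004 -0.0007  0.1157]
```

View pics/a5.png

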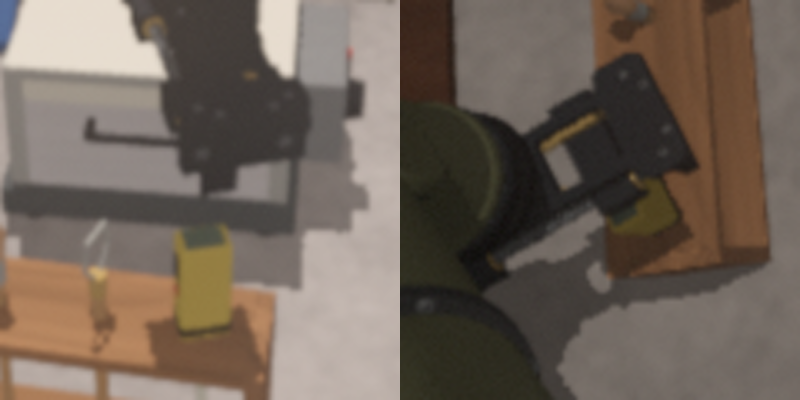

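Request:
play_rows --pt "55 0 0 0.02 0 0 0" --pt "55 0 0 0.02 0 0 0" --pt "55 0 0 0.02 0 0 0" --pt "55 0 0 0.02 0 0 0" --pt "55 0 0 0.02 0 0 0" --pt "55 0 0 0.0155 0 0 0" --pt "55 0 0 0 0 0 0" --pt "55 0 0 0 0 0 0"

```text
clock: 14.85
tool_pos: [0.4301, 0.3512, 0.3383]
eef_rot: [0.97, 0.241, 0.001, -0.0]
contact_force: [-0.3, 0.6, -0.2]
opening: 0.545
finger_force: 0.0
```

Request:
play_rows --pt "40 0 0 0 0 0 0" --pt "35 0 0 0 0 0 0" --pt "20 0 0 0 0 0 0" --pt "20 0 0 0 0 0 0" --pt "20 0 0 0 0 0 0" --grip_force 8

```text
clock: 15.48
tool_pos: [0.4299, 0.3513, 0.338]
eef_rot: [0.97, 0.242, 0.0, -0.0]
contact_force: [-0.5, 0.1, 3.3]
opening: 0.27
finger_force: 8.0
```

```bash
python3 go.py .43 .351 .337
```

```text
clk 15.475 tcp [0.4299 0.3513 0.338 ] yaw 27.96216716573521 tilt 0.04489605677220397 open 0.2697861779654306 F [-0.4657  0.1424  3.2914] ff 7.999663452501409 q [-0.6478  0.6917 -0.2007  1.8447  0.2186  0.6257 -2.064 ]
tool shift [-0.      0.0003  0.001 ]
```

Request:
play_rows --pt "20 0 0 0 0 0 0" --pt "20 0 0 0 0 0 0" --pt "20 0 0 -0.005 0 0 0" --pt "20 0 0 -0.012 0 0 0" --pt "20 0 0 -0.02 0 0 0" --pt "20 0 0 -0.025 0 0 0" --pt "20 0 0 -0.025 0 0 0" --pt "20 0 0 -0.025 0 0 0" --grip_force 35

```text
clock: 16.48
tool_pos: [0.4298, 0.3506, 0.4509]
eef_rot: [0.97, 0.241, -0.0, 0.0]
contact_force: [0.9, 0.1, -1.9]
opening: 0.267
finger_force: 35.0
```

Request:
play_rows --pt "20 0 0 -0.025 0 0 0" --pt "20 0 0 -0.025 0 0 0" --pt "20 0 0 -0.02 0 0 0" --pt "20 0 0 -0.01 0 0 0" --pt "20 0 0 0 0 0 0" --pt "20 0 0 0 0 0 0"

```text
clock: 17.23
tool_pos: [0.4297, 0.3508, 0.5288]
eef_rot: [0.97, 0.242, -0.001, 0.001]
contact_force: [-0.2, 0.3, -2.2]
opening: 0.268
finger_force: 35.0
```

```bash
python3 go.py .55 .0125 .53; python3 - <<'E'
from h import *
im=[]
for n in('side','top'):
    i=cams.snapshot(n)[:,:,::-1]; cv2.imwrite(f'pics/{n[0]}6.png',i)
    u,v=proj(n,[[.43,.351,.3]])[0].astype(int); u0=max(0,u-60);v0=max(0,v-60);im.append(cv2.resize(i[v0:v0+120,u0:u0+120],(400,400),interpolation=2))
    print(u0,v0)
cv2.imwrite('pics/a6.png',np.hstack(im))
E
```

```text
clk 17.225 tcp [0.4297 0.3508 0.5288] yaw 27.956097148579982 tilt 0.11008525445588838 open 0.26774356438834146 F [-0.201   0.2637 -2.1994] ff 34.99977791681886 q [-0.6102  0.4665 -0.2536  1.5972  0.1272  1.0961 -1.9792]
tool shift [-0.0523  0.3552 -0.0008]
210 166
24 210
```

View pics/a6.png

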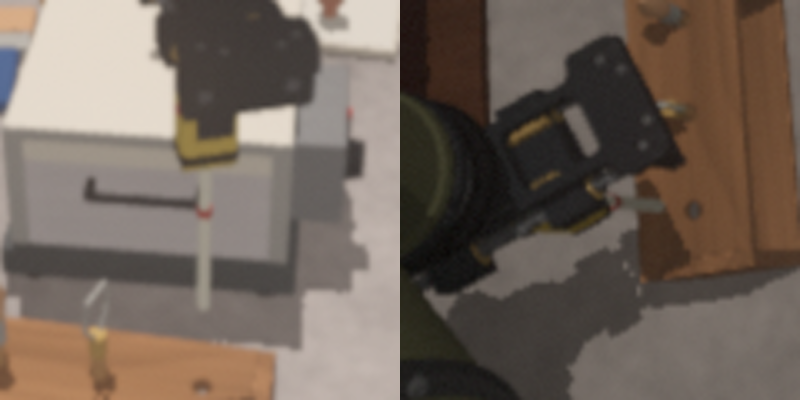

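```bash
cat > tri.py <<'E'
from h import *
def tri(a,b):
    A=[];B=[]
    for n,p in(('side',a),('top',b)):
        f,cx,cy,R,t=P(n); d=R.T@np.array([(p[0]-cx)/f,(p[1]-cy)/f,1]); d/=np.linalg.norm(d); Q=np.eye(3)-np.outer(d,d); A.append(Q);B.append(Q@(-R.T@t))
    X=np.linalg.solve(sum(A),sum(B)); return X
E
python3 - <<'E'
from tri import *
s=lambda x,y:(210+x*.3-.35,166+y*.3-.35); t=lambda x,y:(24+(x-400)*.3-.35,210+y*.3-.35)
for a,b in ((s(203,309),t(662,203)),(s(204.5,212),t(615,200.5))):
    X=tri(a,b); print(X,[proj(n,X)-p for n,p in(('side',a),('top',b))])
for X in ([.43,.351,.2128],[.43,.351,.2928]): print(X,[proj(n,X) for n in('side','top')])
print(ray('side',s(203,309),.2128),ray('side',s(204.5,212),.2928),ray('top',t(662,203),.2128))
E
```

```text
[0.4317 0.3489 0.2087] [array([[-0.5794, -0.0952]]), array([[0.082 , 0.5582]])]
[0.4309 0.3486 0.2896] [array([[-0.3138, -0.0516]]), array([[0.0474, 0.3138]])]
[0.43, 0.351, 0.2128] [array([[270.5029, 257.6553]]), array([[100.6961, 271.8499]])]
[0.43, 0.351, 0.2928] [array([[270.8429, 228.808 ]]), array([[ 86.4068, 270.5581]])]
[0.4294 0.353  0.2128] [0.4294 0.3522 0.2928] [0.4327 0.3476 0.2128]
```

Request:
play_rows --pt "20 -0.003 0.02 0 0 0 0" --pt "20 -0.006 0.04 0 0 0 0" --pt "20 -0.0075 0.05 0 0 0 0" --pt "20 -0.0075 0.05 0 0 0 0" --pt "20 -0.0075 0.05 0 0 0 0" --pt "20 -0.0075 0.05 0 0 0 0" --pt "20 -0.0075 0.05 0 0 0 0" --pt "20 -0.0045 0.03 0 0 0 0"

```text
clock: 18.32
tool_pos: [0.5444, 0.0219, 0.5294]
eef_rot: [0.971, 0.239, -0.001, 0.001]
contact_force: [-0.5, 1.3, -2.6]
opening: 0.27
finger_force: 35.0
```

Request:
play_rows --pt "20 -0.002 0.0143 0 0 0 0" --pt "20 0 0 0 0 0 0" --pt "20 0 0 0 0 0 0" --pt "20 0 0 0 0 0 0"

```text
clock: 18.82
tool_pos: [0.5488, 0.0148, 0.5298]
eef_rot: [0.97, 0.243, 0.0, -0.0]
contact_force: [0.1, 0.7, -1.6]
opening: 0.269
finger_force: 35.0
```

```bash
python3 go.py .549 .013 .500
```

```text
clk 18.825 tcp [0.5488 0.0148 0.5298] yaw 28.11675064319356 tilt 0.03666329919110576 open 0.2687903364946191 F [ 0.0729  0.7317 -1.5895] ff 34.99985649716109 q [ 0.0187  0.4534 -0.2059  1.614   0.1007  1.0846 -1.2942]
tool shift [-0.0007  0.0017  0.0298]
```

Request:
play_rows --pt "20 -0.0007 0.0012 0.01 0 0 0" --pt "20 0 0 0.01 0 0 0" --pt "20 0 0 0.01 0 0 0" --pt "20 0 0 0.005 0 0 0" --pt "20 0 0 0 0 0 0" --pt "20 0 0 0 0 0 0" --pt "20 0 0 0 0 0 0"

```text
clock: 19.7
tool_pos: [0.5492, 0.0119, 0.4951]
eef_rot: [0.97, 0.242, 0.0, 0.0]
contact_force: [0.8, 0.3, -1.6]
opening: 0.268
finger_force: 35.0
```

```bash
python3 go.py .549 .013 .4; python3 - <<'E'
from h import *
im=[]
for n in('side','top'):
    i=cams.snapshot(n)[:,:,::-1]; cv2.imwrite(f'pics/{n[0]}7.png',i)
    u,v=proj(n,[[.549,.013,.2]])[0].astype(int); u0=max(0,u-32);v0=max(0,v-32);im.append(cv2.resize(i[v0:v0+64,u0:u0+64],(400,400),interpolation=2))
    print(n,u0,v0,'hole,tip',proj(n,[[.549,.013,.165],[.549,.013,.179]]))
cv2.imwrite('pics/a7.png',np.hstack(im))
E
```

```text
clk 19.7 tcp [0.5492 0.0119 0.4951] yaw 27.953020319423043 tilt 0.049176114236306065 open 0.2676106605989745 F [ 0.79    0.3116 -1.6069] ff 34.999851998873055 q [ 0.0209  0.4853 -0.202   1.6721  0.1119  0.9947 -1.3023]
tool shift [ 0.0003 -0.0011  0.0951]
side 226 139 hole,tip [[258.5727 181.7809]
 [258.5373 177.697 ]]
top 218 180 hole,tip [[250.5113 214.9426]
 [250.4555 213.9573]]
```

View pics/a7.png

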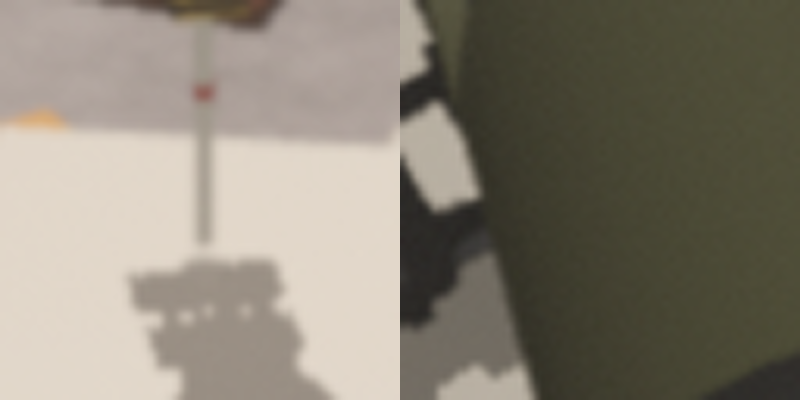

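Request:
play_rows --pt "20 0.0007 -0.0007 0.004 0 0 0" --pt "20 0 0 0.008 0 0 0" --pt "20 0 0 0.008 0 0 0" --pt "20 0 0 0.008 0 0 0" --pt "20 0 0 0.004 0 0 0" --pt "20 0 0 0 0 0 0" --pt "20 0 0 0 0 0 0"

```text
clock: 20.68
tool_pos: [0.5495, 0.0128, 0.463]
eef_rot: [0.97, 0.242, 0.0, 0.0]
contact_force: [-0.2, 0.5, -1.3]
opening: 0.271
finger_force: 35.0
```

```bash
python3 go.py .5495 .0128 .401; python3 - <<'E'
from h import *
i=cams.snapshot('side')[:,:,::-1]; cv2.imwrite('pics/s8.png',i)
g=i[:,:,1].astype(int)
print(g[160:194,252:266]); print('r-g'); print((i[:,:,2].astype(int)-g)[155:172,254:264])
print(proj('side',[[.5495,.0128,z] for z in(.165,.225,.231,.228)]))
print(cv2.imread('pics/s3.png')[174:192,250:268,1])
E
```

```text
clk 20.675 tcp [0.5495 0.0128 0.463 ] yaw 27.95385716658199 tilt 0.03613974023033501 open 0.27132449278455856 F [-0.1643  0.4512 -1.3466] ff 34.99980098102242 q [ 0.016   0.5193 -0.1981  1.7199  0.1238  0.9139 -1.3152]
tool shift [-0.    -0.     0.062]
[[190 187 186 185 178 161 154 163 176 179 176 174 173 173]
 [208 206 205 204 193 166 155 171 194 201 201 199 199 198]
 [214 214 214 211 198 160 147 167 196 210 212 212 212 211]
 [215 215 215 212 196 145 121 152 190 210 215 215 215 215]
 [215 215 215 212 195 143 112 146 191 211 215 215 215 215]
 [215 215 215 213 200 161 141 167 200 213 215 215 215 215]
 [215 215 215 213 202 172 157 177 207 214 215 215 215 215]
 [215 215 215 213 203 175 160 179 208 215 215 215 215 215]
 [215 215 215 213 203 175 160 180 208 215 215 215 215 215]
 [215 215 215 213 203 174 160 180 208 215 215 215 215 215]
 [215 215 215 214 203 175 161 180 208 215 215 215 215 215]
 [215 215 216 213 203 176 160 181 208 215 216 215 215 215]
 [215 215 215 213 203 174 160 181 208 214 215 215 215 215]
 [215 215 215 214 203 175 160 181 208 215 216 215 216 215]
 [215 215 215 213 203
[... 2461 characters left out ...]
188 209 215 216 216 217]
 [216 217 217 214 205 183 166 161 160 159 163 175 197 212 216 216 217 217]
 [217 217 217 216 212 204 196 191 187 186 192 201 209 215 216 217 217 217]
 [216 217 216 216 216 214 212 209 208 207 210 214 215 216 216 217 217 217]
 [216 217 216 217 217 216 216 215 215 215 216 216 217 217 216 217 216 216]
 [216 216 217 217 217 216 216 216 216 217 217 217 217 216 217 217 217 216]
 [217 217 217 216 217 217 217 217 217 217 217 216 216 216 217 216 217 216]
 [217 217 217 217 217 216 217 217 216 217 216 217 217 217 217 217 217 217]
 [217 217 217 217 217 216 216 217 217 217 217 216 217 216 216 217 217 216]
 [217 217 216 216 217 217 217 217 217 216 217 217 217 217 217 217 217 216]]
```

Request:
play_rows --pt "20 0 0 0.005 0 0 0" --pt "20 0 0 0.009 0 0 0" --pt "20 0 0 0.01 0 0 0" --pt "20 0 0 0.01 0 0 0" --pt "20 0 0 0.01 0 0 0" --pt "20 0 0 0.009 0 0 0" --pt "20 0 0 0.006 0 0 0" --pt "20 0 0 0.002 0 0 0"

```text
clock: 21.72
tool_pos: [0.5493, 0.0128, 0.4013]
eef_rot: [0.97, 0.242, -0.0, 0.0]
contact_force: [0.6, 0.2, -2.1]
opening: 0.271
finger_force: 35.0
```

Request:
play_rows --pt "20 0 0 0 0 0 0" --pt "20 0 0 0 0 0 0" --pt "20 0 0 0 0 0 0" --pt "20 0 0 0 0 0 0"

```text
clock: 22.22
tool_pos: [0.5494, 0.0128, 0.4019]
eef_rot: [0.97, 0.242, 0.0, 0.0]
contact_force: [-1.1, 0.1, -2.0]
opening: 0.269
finger_force: 35.0
```

```bash
python3 go.py .5495 .0128 .402; python3 - <<'E'
from h import *
i=cams.snapshot('side')[:,:,::-1]; cv2.imwrite('pics/s9.png',i)
j=cams.snapshot('top')[:,:,::-1]
g=i[:,:,1].astype(int)
print((i[:,:,2].astype(int)-g)[172:190,252:265])
u,v=258,170; a=cv2.resize(i[v-25:v+25,u-25:u+25],(400,400),interpolation=2)
u,v=proj('side',[[.455,-.325,.04]])[0].astype(int); b=cv2.resize(i[v-25:v+25,u-25:u+25],(400,400),interpolation=2)
cv2.imwrite('pics/a9.png',np.hstack([a,b]))
E
```

```text
clk 22.225 tcp [0.5494 0.0128 0.4019] yaw 27.955598867859194 tilt 0.024246340313027196 open 0.2691941529388569 F [-1.0862  0.0965 -2.032 ] ff 34.99978910665959 q [ 0.0064  0.5933 -0.1853  1.7992  0.1499  0.7622 -1.3394]
tool shift [ 0.0001  0.     -0.0001]
[[11 11 12 12 12 11 10 10 11 11 11 11 11]
 [11 11 11 11 11 10  9 10 11 10 11 11 11]
 [11 10 11 11 10 10  8  9 10 10 11 11 11]
 [11 10 11 11 11  9  8  9 10 10 10 11 11]
 [10 11 10 11 11  8  8  9  9 10 11 11 11]
 [11 10 10 10 10  8  8  8 10 10 10 11 10]
 [11 11 10 10 10  8  8  8 10 10 10 11 11]
 [10 10 11 11 10 10  8  9 11 11 10 11 11]
 [10 10 11 11 14 15 13 13 15 12 10 11 10]
 [10 11 10 11 17 28 29 26 21 13 11 11 10]
 [11 10 10 11 18 32 40 34 22 13 10 11 10]
 [10 10 10 10 13 21 27 25 16 11 10 11 11]
 [10 10 11 10 11 13 15 14 12 11 10 10 10]
 [11 10 11 10 10 11 11 11 11 10 10 10 10]
 [11 10 10 10 11 10 11 10 11 10 11 10 10]
 [10 11 11 10 10 10 10 11 10 11 10 11 10]
 [11 11 11 10 10 10 10 11 11 11 11 11 10]
 [11 11 10 10 10 11 10 11 11 11 10 10 10]]
```

View pics/a9.png

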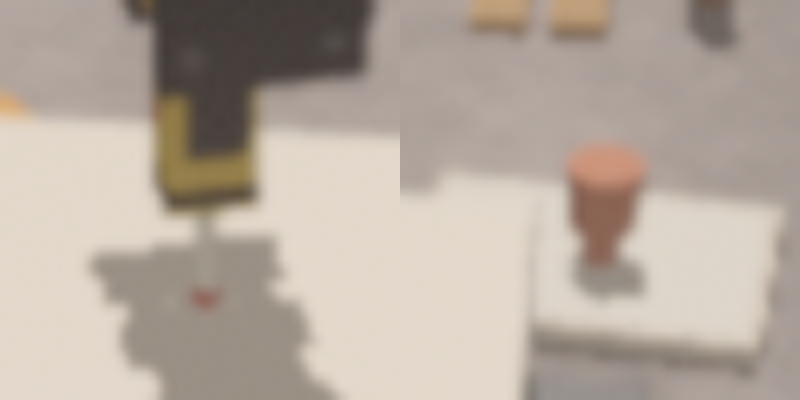

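```bash
python3 -c "
from plant import r
print(r.finish_job())"
```

```text
the job is handed in; nothing more can be done
None
```

I handed the job in at about 22 s: the bung stands released on the tile. The gripper still holds the pyrometer upright and centred in the vent hole, its red ring level with the kiln top in the last picture. The hand-in returned no verdict, so a pass is not confirmed.

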